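Light up the battery organiser with the hand lantern

TASK

Slide the brightness selector on top of the green lantern's handle all the way forward to its end stop, and turn the lantern, about where it stands, so that its beam falls on the middle of the blue battery organiser. Leave the lantern standing upright, set down gently and never tipped over, no more than a hand's breadth from where it stood, and leave the other things where they are.

Things in the scene. Friction and masses are not known exactly. Their poses are not given: they have to be found in the camera images.
- lantern: Loose green plastic hand lantern, 0.65 to 1.05 kg, standing on the plank. Origin: centre of its underside; x = forward, the way the beam shines, z = up. Battery case x -85 to +45, 90 wide, 90 high; feet x -80 to +55; round lamp head 104 across, x +44 to +88. Handle bar on top (see handle). Centre of mass near x -15. Pushed forward at the top with over 2.5 to 4.5 N it slides or tips.
- lens (a point): Centre of the lantern's lens, 85 in front of the lantern's origin and 62 above the plank. The beam leaves here along the lantern's +x, level when the lantern stands upright.
- handle (a point): Grip point in the handle bar, over the centre of mass: lantern x -15, y 0, z 140. The bar is straight along x, 28 wide (y), 24 high (z 128 to 152), 150 long (x -87 to +63), on posts at x -78 to -54 and +18 to +42, with 38 of free space under it. Fingers close across it (along y). The beam line passes straight below this point.
- selector (a joint): Position of the brightness selector, in m: 0 = rearmost (dim), 0.034 = at its front end stop (full beam). Slides along the lantern's +x with about 1.2 N of friction and stays where it is left; no spring or catch.
- selector_back (a point): Centre of the selector's upright rear face, the face to push forward; 160.5 above the plank. The selector is a black ribbed block on top of the handle bar, 36 long (x), 20 wide, from 154 to 168 above the plank (ribs to 170); behind it the top of the bar (152) is bare.
- organiser: Blue battery organiser with three rising steps of upright cells, standing on the plank at the left or the right beyond the lantern, 1.3 kg. 120 deep (x -60 to +60) x 190 wide (y) x about 110 high. Origin at the centre of its underside, x towards its tall back, the low front step faces the robot.
- organiser_mid (a point): Middle of the organiser, on its vertical centre line, 62 above the plank: the point to aim the beam at.
- tumbler: Steel tumbler, 74 across the rim, 105 high, standing. Origin at the centre of its underside. To be left alone.
- spectacles_case: Grey plastic spectacles case, 160 long (y) x 62 x 44 high. Origin at the centre of its underside. To be left alone.
- hairbrush: Wooden hairbrush lying bristles up, 194 long along x (head x 0 to +100, 60 wide; handle x -94 to 0), 30 high. Origin on the underside where handle meets head. To be left alone.
Things that resemble listed ones, but are neither listed nor needed, are in the scene too. Of the things shaped like the organiser, the blue one is meant.

How it is judged:
At the end, for the whole second after the job is handed in: Selector within 3 mm of its front stop; lantern upright (within 0.05 rad) and at rest on the plank, within 110 mm of its starting place, its beam line passing within 30 mm of the middle of the organiser; organiser, tumbler, case and hairbrush within 20 mm of where they were (value of joint selector above 0.031 m and y of organiser_mid in the frame of lantern between -0.03 and 0.03 m and x of organiser_mid in the frame of lantern above 0.1 m and angle between lantern's own z axis and vertical below 0.05 rad and height (world z) of lantern below 0.004 m and distance of lantern from where it was at the start of the episode below 0.11 m and linear speed of lantern below 0.02 m/s and distance of each of organiser, tumbler, spectacles_case, hairbrush from where it was at the start of the episode below 0.02 m); the robot touches nothing.
It fails at once if the lantern is tipped over (leans more than 0.5 rad) (angle between lantern's own z axis and vertical above 0.5 rad).
It fails at once if the lantern is dropped or slammed down (faster than 0.45 m/s within 15 mm of the plank) (height (world z) of lantern below 0.015 m and linear speed of lantern above 0.45 m/s).
It fails at once if another thing is knocked out of its place (more than 20 mm) (distance of any of organiser, tumbler, spectacles_case, hairbrush from where it was at the start of the episode above 0.02 m).
It also fails if it takes over 38 s, if anything falls off the work surface, if the arm or the gripper's body presses on something with over 40 N, if the wrist force passes 120 N, or if a joint passes its speed limit or range.

ROBOT

A 6-joint arm with a two-finger parallel gripper is mounted at the origin on the work surface. World frame = base frame: x ahead of the robot, y to its left, z up, the work surface at z = 0. Lengths are in m, angles in rad, forces in N, time in s.
With the tool pointing down it reaches from about 0.275 to 0.85 m from the base axis. Payload 19 kg.
Tool frame: the origin (TCP) lies on the centre line of the jaws, within the pads' length; the fingertips stand 14 mm ahead of it and the grasp point (between the pads) lies 5 mm behind it; z points along the fingers, y is the line along which they close (so a half turn about z gives the same grasp; the last joint's range is limited). The gripper opens to 85 mm and grips with 20 to 120 N. Pads are 22 mm wide; open, the fingers measure 114 mm over their backs; the gripper's body (76 mm by 85 mm) begins 54 mm behind the grasp point. The pads swing forward as they close: fully open they stand 13 mm farther back than shut.
Start: joints at [-1.352, 0.15, 1.437, -0, 1.554, -0.134], TCP at [0.199, -0.54, 0.245] pointing down, gripper open.
Joint ranges: [-2.8, 2.8], [-0.68, 2.1], [0.12, 2.68], [-1.39, 4.53], [0.16, 2.79], [-2.81, 2.81]. Speed limits (rad/s): [1.89, 1.89, 2.22, 3.01, 3.01, 3.01].

INTERFACE

Orientations are given as a unit quaternion [w, x, y, z].
In Python, from rig import telemetry, imaging, ticket, finder gives the robot as it stands.
- The arm moves only by the tool apply_moves, never from a script. Its argument "steps" is a list of rows, each an object of numbers: "tx", "ty", "tz": the shift along the world's x, y, z as a fraction of full scale; "rx", "ry", "rz": the turn, a rotation vector about the world's x, y, z as a fraction of full scale; "gripper": the closure, from 0 (fully open) to 1 (shut). A call has 1 to 8 rows; each row is the pose to reach, as a shift and turn from the pose commanded when the call began; what a row does not reach only later rows make up. Full scale, the value 1, is 0.5 m for a shift and 30 degrees for a turn. A row lasts 1/10 s, in which the tool goes at most 50 mm and 8.59 degrees, less where a joint would pass 70% of its speed; a pose out of reach is approached as far as the arm can. A call with a number of a shift or a turn outside -1 to 1 is refused whole. A call with a gripper value outside its range is refused whole. The fingers move at their own pace and stop on an object; "grip_force" is the grip in N (left out, the last holds). Time passes only in rows, so rows that repeat a pose let the fingers close. It gives the time, the measured TCP pose, the force, the opening and the grip force at its end, in the units of the state.
- telemetry.read_state(): the state, without advancing time (a new reading comes with each control period).
- imaging.camera(name): name is "scene" or "side" or "wrist"; returns a dict with "color" (420x560x3 uint8, blue, green, red), "fx", "fy", "cx", "cy" (pixels), "dist" ([k1, k2, p1, p2, k3] as OpenCV has them; the pictures are not rectified), "R" (3x3) and "t" (3): a world point X has camera coordinates R X + t; the wrist camera has in their place "mount" (4x4, takes a point from camera to tool coordinates, whose origin is the TCP and whose axes are the flange's). Camera axes: x right, y down, z forward; pixel columns grow to the right and rows downward; lengths in m; the calibration is good to about 2 mm. A picture is of the moment at which its call begins: read the wrist's pose just before it. There is no depth.
- ticket.close_job(): hands the job in; it is judged then, once.
Trained networks look in the newest picture that a camera, given by its name, has taken for a name from the list of things; names that differ only in an ending like _2 or _b are one class to them, and where a whole thing is asked for, a point or a joint stands for the part that bears it (a point fixed in the world has none). Each returns a list of dicts, best first, with "confidence" (0 to 1); they miss things now and then, are a little off and sometimes report something else, mostly with a low value. They report only what shows in the picture. A call takes as long as a camera call. They do not tell look-alikes from the thing itself.
- finder.look_for(camera, query): "extent" ([left, top, right, bottom] in pixels, round what is visible of it).
- finder.silhouettes(camera, query): "pixels" (420x560 bool, what is visible of it) and "extent" ([left, top, right, bottom] in pixels, round what is visible of it).
- finder.spot_point(camera, query): "location" ([column, row] in pixels: a listed point, or the origin of a listed thing).
The state is a dict: "t": time; "joints": joint angles; "joint_velocities": joint speeds; "joint_efforts": joint torques, N m; "ee_pos": TCP position; "tool_rot": TCP orientation; "contact_force": force on the tool from outside, world axes, zero at the start; "wrist_torque": the same for the moment, N m; "width": finger opening in m; "gripper_force": force on a finger pad.
Only numpy, scipy, OpenCV 4.12 (cv2) and the standard library are available. Lean on these libraries where they do the work, as an engineer would, in place of code of your own. Each camera call takes 0.05 s, during which the arm holds its last target. There are 200 camera calls.

## Working session

There is one attempt and no reset: what is moved stays moved. The work goes in short steps, Python scripts to look and compute and a tool call to move; the robot and the scene stay as the last step left them, time stands still between calls to the robot, and variables do not carry over. Pictures are saved under pics/ and viewed, at most 10 in all, crops included, and the job is handed in when it is done.

Besides the shell and the picture viewer there is one more tool, called after ">>>" by a JSON object that holds its "op" and its "data". apply_moves: Moves the arm, as the interface text tells. Shift numbers are shares of 0.5 m and turn numbers shares of 30 degrees, none past 1 either way. Its arguments: {"type":"object","properties":{"steps":{"type":"array","items":{"type":"object","properties":{"tx":{"type":"number","minimum":-1,"maximum":1},"ty":{"type":"number","minimum":-1,"maximum":1},"tz":{"type":"number","minimum":-1,"maximum":1},"rx":{"type":"number","minimum":-1,"maximum":1},"ry":{"type":"number","minimum":-1,"maximum":1},"rz":{"type":"number","minimum":-1,"maximum":1},"gripper":{"type":"number"}}}},"grip_force":{"type":"number"}},"required":["steps"]}

```bash
mkdir -p pics
cat > h.py <<'E'
import numpy as np, cv2
from rig import telemetry, imaging, ticket, finder
def cam(n):
    c=imaging.camera(n); K=np.array([[c['fx'],0,c['cx']],[0,c['fy'],c['cy']],[0,0,1.]]); return c,K,np.array(c['dist'],float)
def ray(c,K,d,px):
    u=cv2.undistortPoints(np.array([[px]],float),K,d)[0,0]; R=np.array(c['R']);t=np.array(c['t'])
    return -R.T@t, R.T@np.array([u[0],u[1],1.])
def atz(c,K,d,px,z):
    o,v=ray(c,K,d,px); return o+v*(z-o[2])/v[2]
def proj(c,K,d,X):
    R=np.array(c['R'],float);return cv2.projectPoints(np.array(X,float).reshape(-1,3),cv2.Rodrigues(R)[0],np.array(c['t'],float),K,d)[0][:,0]
def tri(rs):
    A=0;b=0
    for o,v in rs:
        v=v/np.linalg.norm(v);P=np.eye(3)-np.outer(v,v);A=A+P;b=b+P@o
    return np.linalg.solve(A,b)
E
python3 - <<'E'
from h import *
for n in ['scene','side']:
    c,K,d=cam(n); cv2.imwrite(f'pics/{n}0.png',c['color'])
    print(n,ray(c,K,d,(280,210)))
    for q,z in [('lantern',0),('lens',.062),('handle',.14),('selector_back',.1605),('organiser',0),('organiser_mid',.062),('tumbler',0),('spectacles_case',0),('hairbrush',0)]:
        for r in finder.spot_point(n,q)[:3]:
            print(q,np.round(r['location'],1),round(r['confidence'],2),np.round(atz(c,K,d,r['location'],z),3))
print(telemetry.read_state())
E
```

```text
scene (array([ 1.38087371, -0.28346548,  1.19486825]), array([-0.61985192,  0.28899244, -0.72983289]))
lantern [229.3 246.9] 0.65 [ 0.442 -0.032  0.   ]
lens [235.8 257. ] 0.55 [ 0.537 -0.042  0.062]
handle [224.5 213.1] 0.67 [ 0.421 -0.026  0.14 ]
handle [232.8 257.4] 0.46 [ 0.593 -0.067  0.14 ]
selector_back [225.6 208.7] 0.38 [ 0.423 -0.022  0.161]
organiser [393.6 219.9] 0.85 [0.583 0.524 0.   ]
organiser [305.9 171.7] 0.84 [0.228 0.367 0.   ]
organiser [372.1 172.1] 0.84 [0.343 0.594 0.   ]
organiser_mid [395.3 208.1] 0.96 [0.583 0.518 0.062]
organiser_mid [355.2 259.4] 0.87 [0.707 0.282 0.062]
organiser_mid [376.4 157.7] 0.86 [0.336 0.608 0.062]
tumbler [155.8 274.2] 0.78 [ 0.442 -0.277  0.   ]
spectacles_case [203.2 357.7] 0.91 [ 0.769 -0.235  0.   ]
hairbrush [303.4 214.1] 0.93 [0.42  0.255 0.   ]
side (array([0.07553095, 0.92198764, 1.1363362 ]), array([ 0.31749227, -0.56594536, -0.76089099]))
lantern [326.7 200.9] 0.7 [ 0.44  -0.035  0.   ]
lens [305.4 172.2] 0.62 [ 0.535 -0.059  0.062]
handle [331.3 172.4] 0.66 [ 0.434 -0.028  0.14 ]
selector_back [333.9 168.1] 0.64 [ 0.42
[... 597 characters left out ...]
nts': array([-1.35198238e+00,  1.50488257e-01,  1.43738373e+00,  2.11532778e-05,
        1.55378579e+00, -1.33974388e-01]), 'joint_velocities': array([-0.00043329, -0.00052585, -0.00130384,  0.00026911,  0.00129125,
       -0.00038993]), 'joint_efforts': array([ 5.06393990e-04, -7.12809920e+01, -5.71052778e+01, -8.93846618e-05,
        1.78459570e-03, -4.69974293e-05]), 'ee_pos': array([ 0.19866897, -0.53956892,  0.24528136]), 'tool_rot': array([-3.29780832e-05,  9.84482877e-01,  1.75480663e-01,  9.18486195e-06]), 'contact_force': array([-0.25280892, -0.3595072 ,  0.25701624]), 'wrist_torque': array([-0.02990065, -0.02819879,  0.03718633]), 'gripper_force': 0.0, 'width': 0.08547563475414406}
```

View pics/scene0.png

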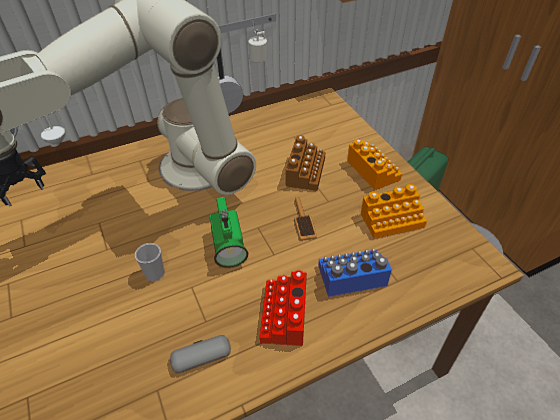

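View pics/side0.png

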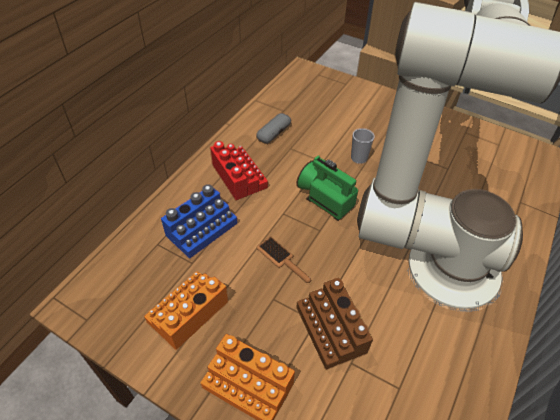

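The scene view shows the green lantern at (229,235) with its dark selector near (223,214). The side view shows it at (328,187).

Candidates in the scene view:
- **Organiser:** blue (355,272), red (285,305), brown (306,162), orange (373,162) and orange (393,210). The blue one is meant.
- **Lantern:** the only other green thing is at (430,170), off the table.

Next I'll measure the blue organiser by fitting its silhouette, and the lantern, then check a close crop.

Run:
```python
from h import *
C={};crops=[]
for n in ['scene','side']:
    c,K,d=cam(n);C[n]=(c,K,d);np.savez(f'cal_{n}.npz',**{k:c[k] for k in('fx','fy','cx','cy','dist','R','t')})
    hsv=cv2.cvtColor(c['color'],cv2.COLOR_BGR2HSV);b=(cv2.inRange(hsv,(105,120,40),(130,255,255)))
    for q in('organiser','organiser_mid'):
        for r in finder.spot_point(n,q):
            print(n,q,np.round(r['location']),round(r['confidence'],2),np.round(atz(c,K,d,r['location'],.062 if 'mid' in q else 0),3))
    for r in finder.silhouettes(n,'organiser'):
        m=r['pixels']; f=(b[m]>0).mean(); 
        if f>.3:
            print(n,'sil blue frac',round(f,2),r['extent']); np.save(f'm_{n}.npy',m)
    x,y=((355,262) if n=='scene' else (200,220)); X,Y=((229,235) if n=='scene' else (328,187))
    for a,e in((x,y),(X,Y)): crops.append(cv2.resize(c['color'][e-50:e+50,a-65:a+65],(390,300),interpolation=cv2.INTER_CUBIC))
cv2.imwrite('pics/crop0.png',np.vstack([np.hstack(crops[:2]),np.hstack(crops[2:])]))
# stepped-block fit to masks
from scipy.optimize import minimize
import os
def hullmask(n,p):
    th=p[2];R=np.array([[np.cos(th),-np.sin(th)],[np.sin(th),np.cos(th)]])
    pts=[]
    for x0,z in((-60,0),(-60,45),(60,0),(60,105),(22,105)):
        for y in(-95,95): pts.append([*(R@np.array([x0,y])/1000+p[:2]),z/1000])
    u=proj(*C[n],pts);m=np.zeros((420,560),np.uint8);cv2.fillConvexPoly(m,cv2.convexHull((u*16).astype(np.int32)),1,shift=4);return m>0
M={n:np.load(f'm_{n}.npy') for n in C if os.path.exists(f'm_{n}.npy')}
cost=lambda p:sum(1-(hullmask(n,p)&M[n]).sum()/(hullmask(n,p)|M[n]).sum() for n in M)
best=min((minimize(cost,[.70,.28,t],method='Nelder-Mead',options={'initial_simplex':[[.70,.28,t],[.72,.28,t],[.70,.3,t],[.7,.28,t+.2]]}) for t in(0,.3,.6)),key=lambda r:r.fun)
print(list(M),best.x,best.fun)
```

```text
scene organiser [373. 172.] 0.93 [0.343 0.597 0.   ]
scene organiser [284. 312.] 0.86 [0.741 0.024 0.   ]
scene organiser [394. 219.] 0.82 [0.582 0.528 0.   ]
scene organiser [306. 171.] 0.82 [0.227 0.37  0.   ]
scene organiser [354. 276.] 0.63 [0.722 0.274 0.   ]
scene organiser_mid [395. 207.] 0.89 [0.576 0.521 0.062]
scene organiser_mid [376. 160.] 0.79 [0.346 0.602 0.062]
scene organiser_mid [310. 159.] 0.66 [0.232 0.38  0.062]
scene organiser_mid [351. 261.] 0.6 [0.707 0.267 0.062]
scene organiser_mid [281. 307.] 0.6 [0.755 0.006 0.062]
scene organiser_mid [223. 209.] 0.5 [ 0.329 -0.006  0.062]
scene organiser_mid [230. 260.] 0.43 [ 0.539 -0.061  0.062]
scene sil blue frac 0.58 [320.8, 249.0, 390.5, 297.6]
side organiser [200. 230.] 0.95 [0.718 0.273 0.   ]
side organiser [243. 176.] 0.94 [0.735 0.012 0.   ]
side organiser [191. 313.] 0.89 [0.57  0.516 0.   ]
side organiser [330. 330.] 0.76 [0.227 0.367 0.   ]
side organiser [249. 385.] 0.72 [0.331 0.6   0.   ]
side organiser_mid [198. 217.] 0.93 [0.719 0.272 0.062]
side organiser_mid [239. 164.] 0.93 [0.741 0.021 0.062]
side organiser_mid [180. 301.] 0.88 [0.587 0.524 0.062]
side organiser_mid [246. 377.] 0.67 [0.334 0.605 0.062]
side organiser_mid [334. 320.] 0.63 [0.221 0.367 0.062]
side sil blue frac 0.64 [162.0, 183.5, 235.8, 256.6]
['scene', 'side'] [ 0.71761032  0.26833401 -0.24084186] 0.23331307561942594
```

View pics/crop0.png

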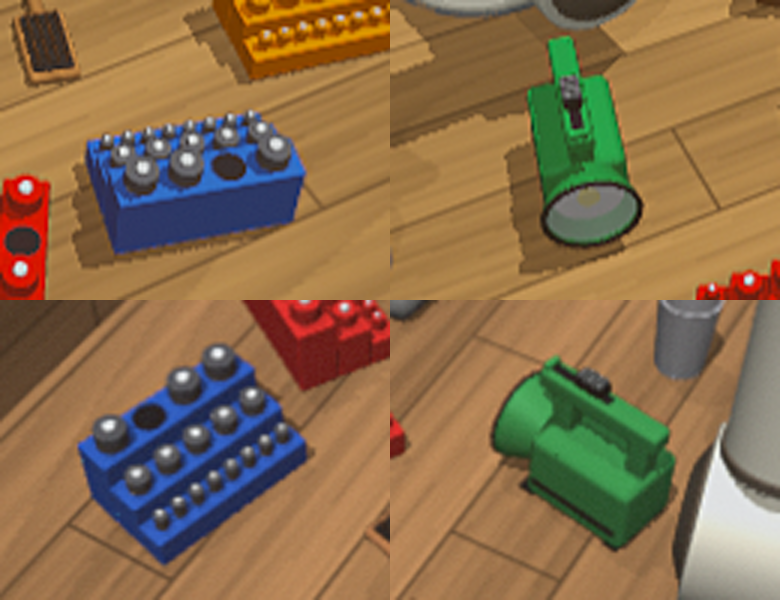

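>>> {"op": "apply_moves", "data": {"steps": [{"tx": 0.1, "ty": 0.2, "tz": 0.2}, {"tx": 0.2, "ty": 0.5, "tz": 0.2}, {"tx": 0.4, "ty": 1, "tz": 0.2, "rz": -1}, {"tx": 0.4, "ty": 1, "tz": 0.2, "rz": -1}, {"tx": 0.4, "ty": 1, "tz": 0.2, "rz": -1}, {"tx": 0.4, "ty": 1, "tz": 0.2, "rz": -1}, {"tx": 0.4, "ty": 1, "tz": 0.2, "rz": -1}, {"tx": 0.4, "ty": 1, "tz": 0.2, "rz": -1}]}}

```text
invalid input at $.steps[0]: expected keys tx, ty, tz, rx, ry, rz, gripper
```

The crop confirms the blue stepped organiser, and the lantern with its black selector on the handle. The network points and the silhouette fit agree on an organiser middle of about (0.718, 0.270). The move was refused because every row needs all keys, so I'll resend it.

>>> {"op": "apply_moves", "data": {"steps": [{"tx": 0.1, "ty": 0.2, "tz": 0.2, "rx": 0, "ry": 0, "rz": 0, "gripper": 0}, {"tx": 0.2, "ty": 0.5, "tz": 0.2, "rx": 0, "ry": 0, "rz": -0.5, "gripper": 0}, {"tx": 0.3, "ty": 1, "tz": 0.2, "rx": 0, "ry": 0, "rz": -1, "gripper": 0}, {"tx": 0.3, "ty": 1, "tz": 0.2, "rx": 0, "ry": 0, "rz": -1, "gripper": 0}, {"tx": 0.3, "ty": 1, "tz": 0.2, "rx": 0, "ry": 0, "rz": -1, "gripper": 0}, {"tx": 0.3, "ty": 1, "tz": 0.2, "rx": 0, "ry": 0, "rz": -1, "gripper": 0}, {"tx": 0.3, "ty": 1, "tz": 0.2, "rx": 0, "ry": 0, "rz": -1, "gripper": 0}, {"tx": 0.3, "ty": 1, "tz": 0.2, "rx": 0, "ry": 0, "rz": -1, "gripper": 0}]}}

```text
t: 2.2
ee_pos: [0.311, -0.1739, 0.3286]
tool_rot: [0.0, 0.996, -0.086, 0.0]
contact_force: [1.9, -0.2, 0.6]
width: 0.0852
gripper_force: 0.0
```

>>> {"op": "apply_moves", "data": {"steps": [{"tx": 0.1, "ty": 0.24, "tz": 0.02, "rx": 0, "ry": 0, "rz": 0, "gripper": 1}, {"tx": 0.1, "ty": 0.24, "tz": 0.02, "rx": 0, "ry": 0, "rz": 0, "gripper": 1}, {"tx": 0.1, "ty": 0.24, "tz": 0.02, "rx": 0, "ry": 0, "rz": 0, "gripper": 1}, {"tx": 0.1, "ty": 0.24, "tz": 0.02, "rx": 0, "ry": 0, "rz": 0, "gripper": 1}, {"tx": 0.1, "ty": 0.24, "tz": 0.02, "rx": 0, "ry": 0, "rz": 0, "gripper": 1}]}}

```text
t: 2.7
ee_pos: [0.3613, -0.0552, 0.3382]
tool_rot: [0.0, 0.996, -0.084, 0.0]
contact_force: [0.4, 0.6, -0.2]
width: 0.0123
gripper_force: 0.0
```

```bash
cat >> h.py <<'E'
from scipy.spatial.transform import Rotation as Ro
def wrist():
    s=telemetry.read_state();c,K,d=cam('wrist');q=s['tool_rot'];T=np.eye(4);T[:3,:3]=Ro.from_quat([q[1],q[2],q[3],q[0]]).as_matrix();T[:3,3]=s['ee_pos']
    W=np.linalg.inv(T@np.array(c['mount']));c['R']=W[:3,:3];c['t']=W[:3,3];return s,c,K,d
E
python3 - <<'E'
from h import *
s,c,K,d=wrist();cv2.imwrite('pics/w1.png',c['color']);print(s['t'],s['ee_pos'],s['tool_rot'],s['width'])
np.savez('w1.npz',R=c['R'],t=c['t'],K=K,d=d)
for n in('wrist','side'):
    if n=='side': c,K,d=cam('side')
    for q,z in [('lantern',0),('lens',.062),('handle',.14),('selector_back',.1605)]:
        for r in finder.spot_point(n,q)[:3]: print(n,q,np.round(r['location'],1),round(r['confidence'],2),np.round(atz(c,K,d,r['location'],z),4))
E
```

```text
2.7 [ 0.36125914 -0.05520362  0.33824659] [ 5.59087846e-05  9.96462079e-01 -8.40435584e-02  3.92205784e-05] 0.012305608678965104
wrist lantern [255.4  92.1] 0.92 [ 0.443  -0.0381  0.    ]
wrist handle [240.9 113.5] 0.9 [ 0.4271 -0.0318  0.14  ]
wrist selector_back [244.2 110.6] 0.83 [ 0.4296 -0.0371  0.1605]
wrist selector_back [ 39.4 139.2] 0.3 [0.4378 0.1361 0.1605]
side lantern [322.4 201.8] 0.71 [ 0.4497 -0.0247  0.    ]
side lens [305.7 171.1] 0.94 [ 0.5365 -0.0637  0.062 ]
side selector_back [335.1 167. ] 0.54 [ 0.4274 -0.0345  0.1605]
```

View pics/w1.png

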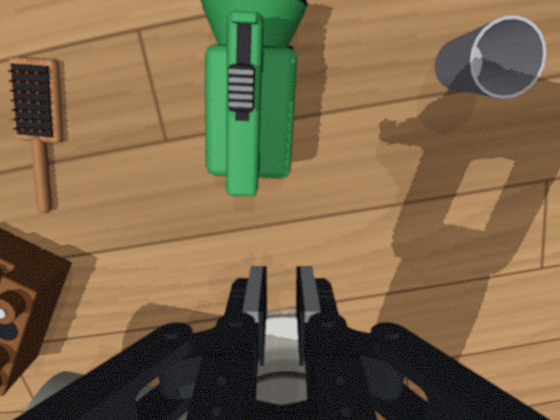

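Wrist view: the handle bar runs from its rear at about (242,193) to its front at about (247,14). The ribbed selector block spans rows 65–110 at column 241, on its dark track (rows 22–120).

Run:
```python
from h import *
z=np.load('w1.npz');c={'R':z['R'],'t':z['t']};K,d=z['K'],z['d']
for n,p,h in[('barR_l',(228,192),.152),('barR_r',(256,192),.152),('barF_l',(232,14),.152),('barF_r',(262,14),.152),('selR_l',(229,109),.168),('selR_r',(252,109),.168),('selF',(242,65),.168)]:
    print(n,np.round(atz(c,K,d,p,h),4))
rear=(atz(c,K,d,(228,192),.152)+atz(c,K,d,(256,192),.152))/2;fr=(atz(c,K,d,(232,14),.152)+atz(c,K,d,(262,14),.152))/2
v=fr-rear;L=np.hypot(*v[:2]);print('len',L,'head',np.degrees(np.arctan2(v[1],v[0])));u=v/L
print('origin',rear+u*.087,'grip',rear+u*.072)
sb=atz(c,K,d,(240.5,109),.168);print('sel back along x',(sb-rear)@u-.087)
q=Ro.from_quat([.99646,-.08404,0,0]).as_matrix();print('tool yaw',np.degrees(np.arctan2(q[1,0],q[0,0])))
```

```text
barR_l [ 0.3641 -0.0088  0.152 ]
barR_r [ 0.36   -0.0329  0.152 ]
barF_l [ 0.5023 -0.041   0.152 ]
barF_r [ 0.4983 -0.0637  0.152 ]
selR_l [ 0.4331 -0.0265  0.168 ]
selR_r [ 0.4301 -0.0441  0.168 ]
selF [ 0.4631 -0.0428  0.168 ]
len 0.14180815259147875 head -12.842704913056771
origin [ 0.44687218 -0.04018369  0.152     ] grip [ 0.43224742 -0.03684956  0.152     ]
sel back along x -0.015986496281272966
tool yaw -9.641669730231685
```

>>> {"op": "apply_moves", "data": {"steps": [{"tx": 0.08, "ty": 0.054, "tz": -0.1, "rx": 0, "ry": 0, "rz": -0.106, "gripper": 1}, {"tx": 0.08, "ty": 0.054, "tz": -0.19, "rx": 0, "ry": 0, "rz": -0.106, "gripper": 1}, {"tx": 0.08, "ty": 0.054, "tz": -0.26, "rx": 0, "ry": 0, "rz": -0.106, "gripper": 1}, {"tx": 0.08, "ty": 0.054, "tz": -0.29, "rx": 0, "ry": 0, "rz": -0.106, "gripper": 1}, {"tx": 0.08, "ty": 0.054, "tz": -0.3, "rx": 0, "ry": 0, "rz": -0.106, "gripper": 1}, {"tx": 0.08, "ty": 0.054, "tz": -0.3, "rx": 0, "ry": 0, "rz": -0.106, "gripper": 1}]}}

```text
t: 3.8
ee_pos: [0.4012, -0.0289, 0.1884]
tool_rot: [-0.0, 0.994, -0.113, -0.0]
contact_force: [-0.5, -0.1, 0.3]
width: -0.0
gripper_force: 0.0
```

Run:
```python
from h import *
s,c,K,d=wrist();a=c['color'];print(s['ee_pos'],s['contact_force'],s['width'],-c['R'].T@c['t'])
c,K,d=cam('side');cv2.imwrite('pics/p1.png',np.hstack([cv2.resize(a,(400,300)),cv2.resize(c['color'][120:210,270:390],(400,300),interpolation=cv2.INTER_CUBIC)]))
```

```text
[ 0.40122851 -0.02891888  0.18840828] [-0.51966339 -0.09366429  0.31127915] -4.952149463678904e-05 [ 0.4794335  -0.04682116  0.31691532]
```

View pics/p1.png

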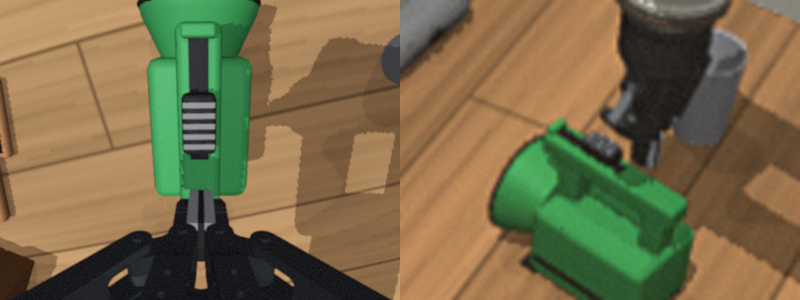

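The closed fingers sit in line behind the selector and clear of the bar. I'll descend and start pushing.

>>> {"op": "apply_moves", "data": {"steps": [{"tx": 0, "ty": 0, "tz": -0.02, "rx": 0, "ry": 0, "rz": 0, "gripper": 1}, {"tx": 0, "ty": 0, "tz": -0.035, "rx": 0, "ry": 0, "rz": 0, "gripper": 1}, {"tx": 0, "ty": 0, "tz": -0.035, "rx": 0, "ry": 0, "rz": 0, "gripper": 1}]}}

```text
t: 4.2
ee_pos: [0.4007, -0.0287, 0.1697]
tool_rot: [-0.0, 0.994, -0.113, -0.001]
contact_force: [0.1, 0.2, -0.1]
width: 0.0002
gripper_force: 0.0
```

>>> {"op": "apply_moves", "data": {"steps": [{"tx": 0.01, "ty": -0.002, "tz": 0, "rx": 0, "ry": 0, "rz": 0, "gripper": 1}, {"tx": 0.02, "ty": -0.005, "tz": 0, "rx": 0, "ry": 0, "rz": 0, "gripper": 1}, {"tx": 0.03, "ty": -0.007, "tz": 0, "rx": 0, "ry": 0, "rz": 0, "gripper": 1}, {"tx": 0.04, "ty": -0.009, "tz": 0, "rx": 0, "ry": 0, "rz": 0, "gripper": 1}, {"tx": 0.05, "ty": -0.011, "tz": 0, "rx": 0, "ry": 0, "rz": 0, "gripper": 1}, {"tx": 0.06, "ty": -0.014, "tz": 0, "rx": 0, "ry": 0, "rz": 0, "gripper": 1}]}}

```text
t: 4.8
ee_pos: [0.4316, -0.0358, 0.1707]
tool_rot: [-0.0, 0.994, -0.113, -0.0]
contact_force: [-0.7, 1.7, -0.6]
width: -0.0004
gripper_force: 0.7
```

>>> {"op": "apply_moves", "data": {"steps": [{"tx": 0.01, "ty": -0.002, "tz": 0, "rx": 0, "ry": 0, "rz": 0, "gripper": 1}, {"tx": 0.02, "ty": -0.005, "tz": 0, "rx": 0, "ry": 0, "rz": 0, "gripper": 1}, {"tx": 0.026, "ty": -0.006, "tz": 0, "rx": 0, "ry": 0, "rz": 0, "gripper": 1}, {"tx": 0.03, "ty": -0.007, "tz": 0, "rx": 0, "ry": 0, "rz": 0, "gripper": 1}, {"tx": 0.03, "ty": -0.007, "tz": 0, "rx": 0, "ry": 0, "rz": 0, "gripper": 1}]}}

```text
t: 5.3
ee_pos: [0.4462, -0.0393, 0.1706]
tool_rot: [-0.0, 0.994, -0.113, -0.0]
contact_force: [-0.3, -0.4, -0.2]
width: -0.0003
gripper_force: 0.0
```

Run:
```python
from h import *
s,c,K,d=wrist();a=c['color'];print(s['ee_pos'],s['contact_force'])
for q,z in [('handle',.14),('lantern',0)]:
  for r in finder.spot_point('wrist',q)[:1]: print(q,r['location'],np.round(atz(c,K,d,r['location'],z),4))
cv2.imwrite('pics/p2.png',cv2.resize(a[0:300,140:420],(560,600)))
```

```text
[ 0.44622902 -0.03931597  0.17060942] [-0.26854816 -0.42411214 -0.19113236]
handle [279.5, 264.8] [ 0.4481 -0.0389  0.14  ]
```

View pics/p2.png

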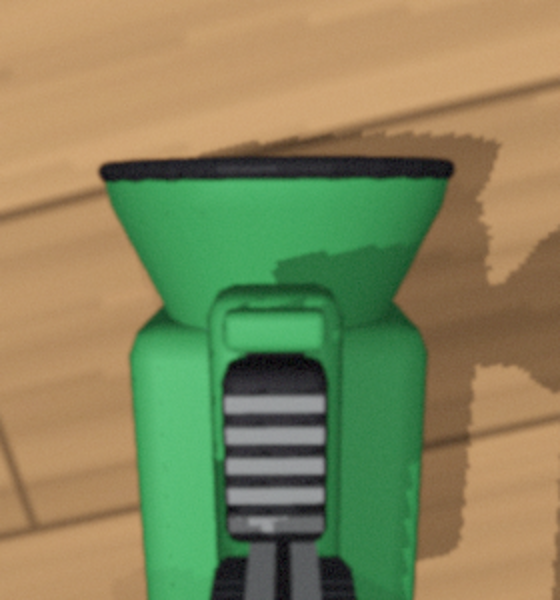

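The selector (crop rows 355–540) is now almost against the green stop block (rows 310–350), and no track shows ahead of it. I'll creep forward and watch the force.

>>> {"op": "apply_moves", "data": {"steps": [{"tx": 0.002, "ty": 0, "tz": 0, "rx": 0, "ry": 0, "rz": 0, "gripper": 1}, {"tx": 0.004, "ty": -0.001, "tz": 0, "rx": 0, "ry": 0, "rz": 0, "gripper": 1}, {"tx": 0.004, "ty": -0.001, "tz": 0, "rx": 0, "ry": 0, "rz": 0, "gripper": 1}]}}

```text
t: 5.75
ee_pos: [0.4482, -0.0398, 0.1708]
tool_rot: [-0.0, 0.994, -0.113, -0.0]
contact_force: [-4.4, 2.2, 3.1]
width: -0.0005
gripper_force: 2.1
```

>>> {"op": "apply_moves", "data": {"steps": [{"tx": 0.002, "ty": 0, "tz": 0, "rx": 0, "ry": 0, "rz": 0, "gripper": 1}, {"tx": 0.004, "ty": -0.001, "tz": 0, "rx": 0, "ry": 0, "rz": 0, "gripper": 1}, {"tx": 0.004, "ty": -0.001, "tz": 0, "rx": 0, "ry": 0, "rz": 0, "gripper": 1}]}}

```text
t: 6.05
ee_pos: [0.4503, -0.0403, 0.1707]
tool_rot: [-0.0, 0.994, -0.113, -0.0]
contact_force: [-4.2, 1.3, 3.0]
width: -0.0003
gripper_force: 2.1
```

Run:
```python
from h import *
s,c,K,d=wrist();a=c['color'];print(s['ee_pos'],s['contact_force'],[telemetry.read_state()['contact_force'].round(1) for i in range(2)])
cv2.imwrite('pics/p3.png',cv2.resize(a[60:300,180:380],(500,600)))
z=cv2.cvtColor(a,cv2.COLOR_BGR2HSV)
```

```text
[ 0.45029345 -0.04027169  0.17070154] [-4.17606371  1.28140108  2.96781033] [array([-4.4,  2.3,  3.3]), array([-4.4,  2.3,  3.3])]
```

View pics/p3.png

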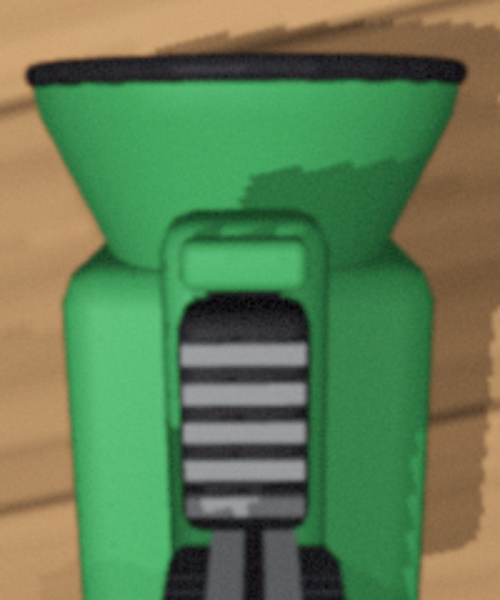

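The force has levelled at about 4.5 N with the selector against the block, so it is at its stop and the lantern is just beginning to rock. I'll back off, rise and open over the grip point.

>>> {"op": "apply_moves", "data": {"steps": [{"tx": -0.006, "ty": 0.001, "tz": 0, "rx": 0, "ry": 0, "rz": 0, "gripper": 1}, {"tx": -0.012, "ty": 0.002, "tz": 0, "rx": 0, "ry": 0, "rz": 0, "gripper": 1}, {"tx": -0.043, "ty": 0.009, "tz": 0.01, "rx": 0, "ry": 0, "rz": 0, "gripper": 1}, {"tx": -0.043, "ty": 0.009, "tz": 0.08, "rx": 0, "ry": 0, "rz": 0, "gripper": 0.5}, {"tx": -0.043, "ty": 0.009, "tz": 0.12, "rx": 0, "ry": 0, "rz": 0, "gripper": 0}, {"tx": -0.043, "ty": 0.009, "tz": 0.12, "rx": 0, "ry": 0, "rz": 0, "gripper": 0}, {"tx": -0.043, "ty": 0.009, "tz": 0.12, "rx": 0, "ry": 0, "rz": 0, "gripper": 0}, {"tx": -0.043, "ty": 0.009, "tz": 0.12, "rx": 0, "ry": 0, "rz": 0, "gripper": 0}]}}

```text
t: 6.9
ee_pos: [0.4284, -0.0358, 0.2298]
tool_rot: [-0.0, 0.994, -0.113, -0.0]
contact_force: [0.6, 0.4, 0.1]
width: 0.072
gripper_force: 0.0
```

Run:
```python
from h import *
s,c,K,d=wrist();print(s['t'],s['ee_pos'],s['contact_force'],s['width'])
a=c['color'];np.savez('w2.npz',R=c['R'],t=c['t'],K=K,d=d);cv2.imwrite('pics/w2.png',a)
# bar edges / lens rim: lantern axis from green mask, lamp head rim symmetric
for n in('wrist','side'):
    if n=='side': c,K,d=cam('side')
    for q,z in [('lantern',0),('lens',.062),('handle',.14),('selector_back',.1605)]:
        for r in finder.spot_point(n,q)[:2]: print(n,q,np.round(r['location'],1),round(r['confidence'],2),np.round(atz(c,K,d,r['location'],z),4))
```

```text
6.9 [ 0.42838183 -0.03576263  0.22980246] [0.61532515 0.37067497 0.12792774] 0.07202388289419952
wrist handle [279.4 228.3] 0.77 [ 0.4263 -0.0342  0.14  ]
wrist selector_back [276.  186.4] 0.98 [ 0.458  -0.0397  0.1605]
side lantern [325.9 203.7] 0.89 [ 0.4363 -0.0232  0.    ]
side lens [306.4 170.5] 0.86 [ 0.5358 -0.0673  0.062 ]
side handle [332.7 172.1] 0.76 [ 0.4314 -0.031   0.14  ]
side selector_back [325.  161.7] 0.66 [ 0.4635 -0.0391  0.1605]
side selector_back [272. 136.] 0.53 [ 0.6605 -0.0566  0.1605]
```

View pics/w2.png

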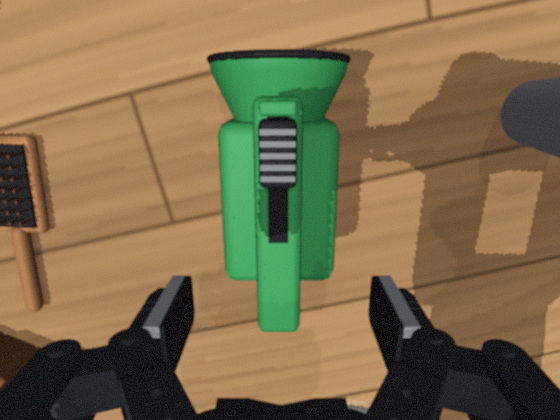

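Wrist view: the selector (278,150) sits against the front block with its track bare behind it. The lantern is aligned with the jaws and centred between the fingers at (178,310) and (385,310). I'll descend and grip.

>>> {"op": "apply_moves", "data": {"grip_force": 50, "steps": [{"tx": 0, "ty": 0, "tz": -0.08, "rx": 0, "ry": 0, "rz": 0, "gripper": 0}, {"tx": 0, "ty": 0, "tz": -0.15, "rx": 0, "ry": 0, "rz": 0, "gripper": 0}, {"tx": 0, "ty": 0, "tz": -0.19, "rx": 0, "ry": 0, "rz": 0, "gripper": 0}, {"tx": 0, "ty": 0, "tz": -0.19, "rx": 0, "ry": 0, "rz": 0, "gripper": 0}, {"tx": 0, "ty": 0, "tz": -0.19, "rx": 0, "ry": 0, "rz": 0, "gripper": 0.4}, {"tx": 0, "ty": 0, "tz": -0.19, "rx": 0, "ry": 0, "rz": 0, "gripper": 0.6}, {"tx": 0, "ty": 0, "tz": -0.19, "rx": 0, "ry": 0, "rz": 0, "gripper": 1}, {"tx": 0, "ty": 0, "tz": -0.19, "rx": 0, "ry": 0, "rz": 0, "gripper": 1}]}}

```text
t: 8.2
ee_pos: [0.4291, -0.0358, 0.1365]
tool_rot: [-0.0, 0.994, -0.113, 0.001]
contact_force: [1.6, 3.7, 3.3]
width: 0.0283
gripper_force: 2.1
```

>>> {"op": "apply_moves", "data": {"steps": [{"tx": 0, "ty": 0, "tz": 0, "rx": 0, "ry": 0, "rz": 0, "gripper": 1}, {"tx": 0, "ty": 0, "tz": 0, "rx": 0, "ry": 0, "rz": 0, "gripper": 1}, {"tx": 0, "ty": 0, "tz": 0, "rx": 0, "ry": 0, "rz": 0, "gripper": 1}]}}

```text
t: 8.5
ee_pos: [0.4291, -0.0356, 0.1365]
tool_rot: [-0.0, 0.994, -0.113, 0.001]
contact_force: [-0.6, 4.0, 5.6]
width: 0.0273
gripper_force: 49.6
```

>>> {"op": "apply_moves", "data": {"steps": [{"tx": 0, "ty": 0, "tz": 0.01, "rx": 0, "ry": 0, "rz": 0, "gripper": 1}, {"tx": 0, "ty": 0, "tz": 0.03, "rx": 0, "ry": 0, "rz": 0, "gripper": 1}, {"tx": 0, "ty": 0, "tz": 0.04, "rx": 0, "ry": 0, "rz": 0.05, "gripper": 1}, {"tx": 0, "ty": 0, "tz": 0.04, "rx": 0, "ry": 0, "rz": 0.2, "gripper": 1}, {"tx": 0, "ty": 0, "tz": 0.04, "rx": 0, "ry": 0, "rz": 0.4, "gripper": 1}, {"tx": 0, "ty": 0, "tz": 0.04, "rx": 0, "ry": 0, "rz": 0.6, "gripper": 1}, {"tx": 0, "ty": 0, "tz": 0.04, "rx": 0, "ry": 0, "rz": 0.8, "gripper": 1}, {"tx": 0, "ty": 0, "tz": 0.04, "rx": 0, "ry": 0, "rz": 1, "gripper": 1}]}}

```text
t: 9.3
ee_pos: [0.4287, -0.0359, 0.156]
tool_rot: [0.0, 0.989, 0.151, 0.0]
contact_force: [0.1, 0.4, -8.1]
width: 0.0269
gripper_force: 50.1
```

>>> {"op": "apply_moves", "data": {"steps": [{"tx": 0, "ty": 0, "tz": 0, "rx": 0, "ry": 0, "rz": 0.2, "gripper": 1}, {"tx": 0, "ty": 0, "tz": 0, "rx": 0, "ry": 0, "rz": 0.4, "gripper": 1}, {"tx": 0, "ty": 0, "tz": 0, "rx": 0, "ry": 0, "rz": 0.6, "gripper": 1}, {"tx": 0, "ty": 0, "tz": 0, "rx": 0, "ry": 0, "rz": 0.8, "gripper": 1}, {"tx": 0, "ty": 0, "tz": 0, "rx": 0, "ry": 0, "rz": 0.95, "gripper": 1}, {"tx": 0, "ty": 0, "tz": 0, "rx": 0, "ry": 0, "rz": 0.99, "gripper": 1}, {"tx": 0, "ty": 0, "tz": 0, "rx": 0, "ry": 0, "rz": 0.99, "gripper": 1}, {"tx": 0, "ty": 0, "tz": 0, "rx": 0, "ry": 0, "rz": 0.99, "gripper": 1}]}}

```text
t: 10.1
ee_pos: [0.4287, -0.0358, 0.1558]
tool_rot: [-0.0, 0.918, 0.396, 0.0]
contact_force: [0.8, 0.5, -8.0]
width: 0.0272
gripper_force: 50.1
```

Run:
```python
from h import *
s,c,K,d=wrist();R=Ro.from_quat(np.roll(s['tool_rot'],-1)).as_matrix();print(s['t'],s['ee_pos'],s['contact_force'],s['wrist_torque'],s['width'],R[:,0],np.degrees(np.arctan2(R[1,0],R[0,0])),np.degrees(np.arctan2(.270-s['ee_pos'][1],.718-s['ee_pos'][0])))
a=c['color'];c,K,d=cam('side');P=s['ee_pos']*1;P[2]=.062
for k in range(8,45,4): cv2.circle(c['color'],tuple(int(v) for v in proj(c,K,d,P+R[:,0]*k/100)[0]),1,(0,255,255),-1)
cv2.imwrite('pics/p4.png',np.hstack([cv2.resize(a,(400,300)),cv2.resize(c['color'],(400,300))]))
for r in finder.spot_point('wrist','organiser_mid'): print(r)
```

```text
10.1 [ 0.42869866 -0.03582466  0.15581562] [ 0.83506656  0.46819877 -7.99638376] [-0.04188079 -0.00412358 -0.05057686] 0.027189896443193994 [6.86575264e-01 7.27058736e-01 3.85295840e-05] 46.640380941769905 46.5903750347183
```

View pics/p4.png

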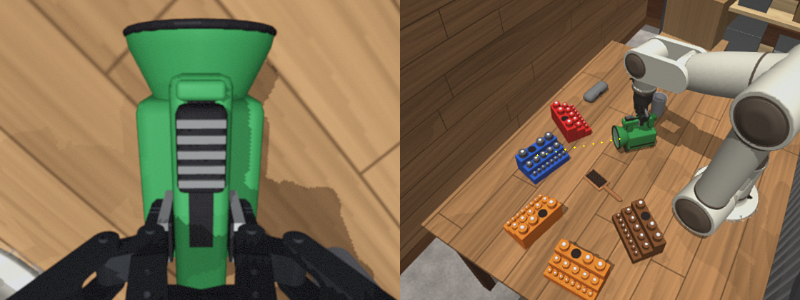

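The lantern hangs straight in the jaws, and the projected beam points (yellow) run to the middle of the blue organiser. I'll set it down slowly.

>>> {"op": "apply_moves", "data": {"steps": [{"tx": 0, "ty": 0, "tz": -0.012, "rx": 0, "ry": 0, "rz": 0, "gripper": 1}, {"tx": 0, "ty": 0, "tz": -0.024, "rx": 0, "ry": 0, "rz": 0, "gripper": 1}, {"tx": 0, "ty": 0, "tz": -0.032, "rx": 0, "ry": 0, "rz": 0, "gripper": 1}, {"tx": 0, "ty": 0, "tz": -0.036, "rx": 0, "ry": 0, "rz": 0, "gripper": 1}, {"tx": 0, "ty": 0, "tz": -0.039, "rx": 0, "ry": 0, "rz": 0, "gripper": 1}, {"tx": 0, "ty": 0, "tz": -0.039, "rx": 0, "ry": 0, "rz": 0, "gripper": 1}]}}

```text
t: 10.85
ee_pos: [0.4286, -0.0359, 0.1366]
tool_rot: [0.0, 0.918, 0.397, -0.0]
contact_force: [-5.9, -0.0, 1.2]
width: 0.0271
gripper_force: 51.3
```

>>> {"op": "apply_moves", "data": {"steps": [{"tx": 0, "ty": 0, "tz": 0, "rx": 0, "ry": 0, "rz": 0, "gripper": 0.6}, {"tx": 0, "ty": 0, "tz": 0, "rx": 0, "ry": 0, "rz": 0, "gripper": 0.4}, {"tx": 0, "ty": 0, "tz": 0, "rx": 0, "ry": 0, "rz": 0, "gripper": 0.2}, {"tx": 0, "ty": 0, "tz": 0, "rx": 0, "ry": 0, "rz": 0, "gripper": 0.1}, {"tx": 0, "ty": 0, "tz": 0, "rx": 0, "ry": 0, "rz": 0, "gripper": 0}, {"tx": 0, "ty": 0, "tz": 0.06, "rx": 0, "ry": 0, "rz": 0, "gripper": 0}, {"tx": 0, "ty": 0, "tz": 0.15, "rx": 0, "ry": 0, "rz": 0, "gripper": 0}, {"tx": 0, "ty": 0, "tz": 0.24, "rx": 0, "ry": 0, "rz": 0, "gripper": 0}]}}

```text
t: 11.65
ee_pos: [0.4283, -0.0357, 0.2576]
tool_rot: [-0.0, 0.918, 0.397, -0.0]
contact_force: [0.7, -1.6, 0.6]
width: 0.0854
gripper_force: 0.0
```

>>> {"op": "apply_moves", "data": {"steps": [{"tx": 0, "ty": 0, "tz": 0.1, "rx": 0, "ry": 0, "rz": 0, "gripper": 0}, {"tx": -0.08, "ty": -0.08, "tz": 0.18, "rx": 0, "ry": 0, "rz": 0, "gripper": 0}, {"tx": -0.08, "ty": -0.08, "tz": 0.18, "rx": 0, "ry": 0, "rz": 0, "gripper": 0}, {"tx": -0.08, "ty": -0.08, "tz": 0.18, "rx": 0, "ry": 0, "rz": 0, "gripper": 0}]}}

```text
t: 12.05
ee_pos: [0.3881, -0.0769, 0.3482]
tool_rot: [0.001, 0.918, 0.396, 0.001]
contact_force: [-0.2, -0.1, 0.3]
width: 0.0854
gripper_force: 0.0
```

Run:
```python
from h import *
s,c,K,d=wrist();R=Ro.from_quat(np.roll(s['tool_rot'],-1)).as_matrix();print(s['t'],s['ee_pos'],s['contact_force'])
a=c['color'];cc=[]
G=np.array([.4287,-.0358,.152]);u=np.array([.6866,.7270,0])
for k in(-72,78):
    p=proj(c,K,d,G+u*k/1000)[0];cv2.circle(a,tuple(int(v) for v in p),3,(0,0,255),-1)
for q,z in [('handle',.14),('lens',.062),('selector_back',.1605),('lantern',0),('organiser_mid',.062)]:
    for r in finder.spot_point('wrist',q)[:2]: print(q,np.round(r['location'],1),round(r['confidence'],2),np.round(atz(c,K,d,r['location'],z),4))
c,K,d=cam('side');cv2.imwrite('pics/p5.png',np.hstack([cv2.resize(a,(400,300)),cv2.resize(c['color'][110:290,150:390],(400,300))]))
```

```text
12.05 [ 0.3881417  -0.07688818  0.34823973] [-0.21294334 -0.12626523  0.256726  ]
handle [280.3 121.6] 0.82 [ 0.4251 -0.0386  0.14  ]
handle [404.5 242.4] 0.59 [ 0.4344 -0.2063  0.14  ]
selector_back [282.2  79.2] 0.63 [ 0.4503 -0.014   0.1605]
lantern [280.4  95.6] 0.69 [ 0.4393 -0.0242  0.    ]
```

View pics/p5.png

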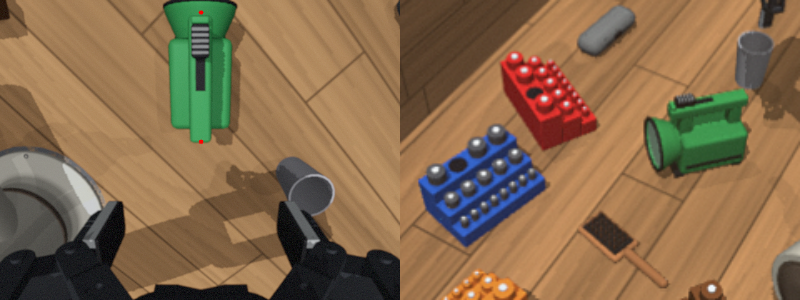

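The lantern stands upright. The red dots predicted from the grasp pose fall on both ends of the handle bar, so the heading held. The selector is against the front block, the jaws are clear, and the other things stand where they were. Handing in.

```bash
python3 -c "
from rig import ticket;print(ticket.close_job())"
```

```text
the job is handed in; nothing more can be done
None
```

I pushed the selector to its front stop, turned the lantern about 60° where it stood to aim at the middle of the blue organiser, set it down gently and upright, and handed the job in at about 12 s; no verdict came back.

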